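# Close and lock the parcel jig with its gate pin

### The job

Close the jaw of the holding jig on the parcel and lock it: with the fingertips, push the jig's knobbed gate pin along the long leg of the L-shaped slot to the corner, then sideways to the far end of the short leg, and come away. Only push the pin, gently, do not squeeze or lift it; leave the parcel to the jaw, without touching it with the robot, and leave the things standing around where they are.

Things in the scene. Friction and masses are not known exactly. Their poses are not given: they have to be found in the camera images.
- jig: Grey and aluminium parcel jig, fixed to the table, 267 mm long (own x -90 to +177), 170 mm wide (own y -85 to +85), base plate 6 mm thick. Origin: on the table top, straight under the corner of the L slot; z up. Raised aluminium cover plate, x -90 to +28, y -65 to +75, top at z 21.5 mm, with the slot in it. At +x beyond it: jaw, parcel, and an upright fence (x 161 to 173 mm, 46 mm high).
- slot_corner (a point): Corner of the L-shaped slot, on the cover plate's top (z 21.5 mm), on the slot's centre line; axes as the jig's. The slot is 16 mm wide. Its long leg runs from here along the jig's -x; the pin's centre can go to x = -55 mm. Its short leg runs from here along the jig's +y; the pin's centre can go to y = +40 mm. The pin has about 2 mm play all round.
- slot_end (a point): Far end of the slot's short leg: where the pin's axis comes to rest when fully home, on the cover plate's top, 40 mm from the corner along the jig's +y.
- gate_pin: Pin that slides in the L slot. Above the cover plate an upright black round knob, 24 mm in diameter, z 23 to 61 mm above the table; a 44 mm foot disc under the cover keeps it in the slot. Slides with light friction, stays where left. Origin: on its axis, underside of the foot, 6 mm above the table; z up. Starts in the long leg, 45 to 55 mm from the corner.
- jaw (a joint): Slide of the jaw along the jig's +x, m: 0 fully open, 0.040 closed (stop 0.042). Upright aluminium plate with a black pad, 130 mm wide, top 46 mm above the table, face at jig x = 42 mm + joint value. On its way to the corner the pin's foot meets the jaw's hidden tail and pushes the jaw and parcel ahead, a few N. While the pin is in the short leg the jaw stays closed.
- parcel: A taped yellow-brown parcel, 73 x 155 x 46 mm, about 0.25 kg, lying loose on the jig's base plate between jaw and fence, long side across the jig. Origin: centre of its underside. The closing jaw pushes it to the fence; when locked it has some 6 mm of play.
- vial: Small white vial with a blue cap, 26 mm in diameter, 52 mm high, standing loose on the table beside the jig, at its +y side. Origin: centre of the underside. Leave it.
- stamp: Wooden rubber stamp with upright handle, 28 x 52 x 76 mm, standing loose on the table beside the jig, at its +y side. Origin: centre of the underside. Leave it.
- loupe: Black loupe, 38 mm in diameter, 30 mm high, standing loose on the table beside the jig, at its -y side. Origin: centre of the underside. Leave it.
- torch: Black torch, 32 x 110 x 32 mm, lying loose roughly along the jig's x, on the table beside the jig, at its -y side. Origin: centre of the underside. Leave it.
Things that resemble listed ones, but are neither listed nor needed, are in the scene too. What is shaped like the gate_pin but pink or turquoise is not meant.

How it is judged:
By the outcome, as a careful person would: the job done as asked, in the order asked, and still so for the second after the job is handed in, with the robot touching nothing.
It also fails if it takes over 48 s, if anything falls off the work surface, if the arm or the gripper's body presses on something with over 40 N, if the wrist force passes 120 N, or if a joint passes its speed limit or range.

### The arm

A 7-joint arm with a two-finger parallel gripper is mounted at the origin on a cart in front of the work surface, level with it; the furniture and walls round the work are solid. World frame = base frame: x ahead of the robot, y to its left, z up, the work surface at z = 0. Lengths are in mm, angles in rad, forces in N, time in s.
With the tool pointing down it reaches from about 400 to 875 mm from the base axis. Payload 4.4 kg.
Tool frame: the origin (TCP) lies at the very end of the fingers, on their centre line; the grasp point (between the pads) lies 19 mm behind it; y points along the fingers, z is the direction in which the jaws open and shut, and the axes are right-handed (so a half turn about y gives the same grasp; the last joint's range is limited). The gripper opens to 85 mm and grips with 20 to 120 N. Pads are 22 mm wide; open, the fingers measure 114 mm over their backs; the gripper's body (76 mm by 85 mm) begins 54 mm behind the grasp point. The pads swing forward as they close: fully open they stand 13 mm farther back than shut.
Start: joints at [-1.291, 0.628, 0.038, 1.517, -0.027, 0.996, -0.02], TCP at [220.293, 611.547, 193.713] pointing down, gripper open.
Joint ranges: [-3.06, 3.06], [-0.37, 2.12], [-1.25, 1.32], [0.18, 2.47], [-1.1, 4.24], [0.23, 1.98], [-2.94, 2.94]. Speed limits (rad/s): [2.57, 2.57, 3.14, 3.14, 3.14, 3.14, 3.14].

### API

Orientations are given as [roll, pitch, yaw] about the fixed x, y, z axes, in that order (R = Rz(yaw) Ry(pitch) Rx(roll)).
In Python, from cell import ctrl, imaging, finish_job gives the robot as it stands.
- The arm moves only by the shell command python3 -m inch 'ROWS'. ROWS is JSON, one flat list of numbers, 7 for each row, row after row: the opening, from 0 (shut) to 1 (fully open), then the shift along the tool's x, y, z in cm, then the turn, a rotation vector about the tool's x, y, z in degrees. A call has 1 to 12 rows; each row is the pose to reach, as a shift and turn from the pose commanded when the call began, along the tool's axes at that moment; what a row does not reach only later rows make up. A row lasts 1/10 s, in which the tool goes at most 50 mm and 8.59 degrees, less where a joint would pass 70% of its speed; a pose out of reach is approached as far as the arm can. A call with a gripper value outside its range is refused whole. The fingers move at their own pace and stop on an object; the grip force is fixed at half the most. Time passes only in rows, so rows that repeat a pose let the fingers close. It gives the time, the measured TCP pose, the force and the opening at its end, in the units of the state.
- ctrl.read_state(): the state, without advancing time (a new reading comes with each control period).
- imaging.get_image(name): name is "scene" or "side" or "wrist"; returns a dict with "img" (420x560x3 uint8, red, green, blue), "fx", "fy", "cx", "cy" (pixels), "R" (3x3) and "t" (3): a world point X has camera coordinates R X + t. Camera axes: x right, y down, z forward; pixel columns grow to the right and rows downward; lengths in mm; the calibration is good to about 2 mm. A picture is of the moment at which its call begins. There is no depth.
- finish_job(): hands the job in, once; it reports no verdict.
The state is a dict: "clock": time; "qpos": joint angles; "qd": joint speeds; "tau": joint torques, N m; "eef_pos": TCP position; "tool_rot": TCP orientation; "force": force on the tool from outside, world axes, zero at the start; "torque": the same for the moment, N m; "width": finger opening in mm.
Only numpy, scipy, OpenCV 4.12 (cv2) and the standard library are available. Lean on these libraries where they do the work, as an engineer would, in place of code of your own. Each camera call takes 0.05 s, during which the arm holds its last target.

## Working session

There is one attempt and no reset: what is moved stays moved. The work goes in short steps, Python scripts to look and compute and a shell command to move; the robot and the scene stay as the last step left them, time stands still between calls to the robot, and variables do not carry over. Pictures are saved under pics/ and viewed, and the job is handed in when it is done.

```bash
mkdir -p pics; ls
python3 - <<'E'
from cell import ctrl, imaging
import cv2,json
s=ctrl.read_state(); print(s)
for n in("scene","side","wrist"):
    d=imaging.get_image(n); cv2.imwrite(f"pics/{n}0.png",d["img"][:,:,::-1]); print(n,d["fx"],d["fy"],d["cx"],d["cy"],d["R"],d["t"])
E
```

```text
pics
{'clock': 0.0, 'qpos': array([-1.29081091,  0.62933259,  0.03844642,  1.51838931, -0.0269949 ,
        0.99626171, -0.019977  ]), 'qd': array([-0.00017983, -0.00190324, -0.00056912,  0.00144777,  0.00053701,
       -0.00139296, -0.00163314]), 'tau': array([ 2.02513929e-04, -5.63420534e+01,  1.22689292e+00, -1.93450874e+01,
        1.11441925e-02,  1.04713466e-02,  1.03055774e-05]), 'eef_pos': array([220.05118977, 610.88183578, 192.79117541]), 'tool_rot': array([-1.57266888e+00, -3.11261226e-05, -3.45763706e-01]), 'force': array([ 0.36520086,  0.37937897, -0.17202986]), 'torque': array([0.00910447, 0.00957337, 0.01097088]), 'width': 85.31644121641988}
scene 448.5772169190389 448.5772169190389 278.9392244771328 217.78047128139352 [[ 0.60161893 -0.79860241  0.01699598]
 [-0.6014534  -0.46689547 -0.64827651]
 [ 0.52565052  0.37979313 -0.76121528]] [-262.38758519  401.95320179  648.524173  ]
side 432.7368143678227 432.7368143678227 272.66865612578084 210.3388176208423 [[ 0.88943364 -0.45626174 -0.02707429]
 [-0.206681   -0.34865581 -0.91417837]
 [ 0.407665    0.81869674 -0.40440684]] [-441.90472136  201.3052979   635.5761119 ]
wrist 319.94108458287974 319.94108458287974 280.1519073950908 215.762227526295 [[ 0.33890702  0.94081906 -0.00123485]
 [ 0.89835827 -0.32322114  0.29745676]
 [ 0.27945386 -0.10191952 -0.95473449]] [-648.99400404  -39.5994705   379.50234127]
```

View pics/scene0.png

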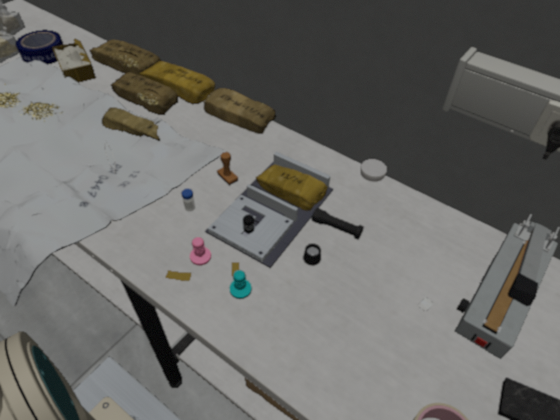

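View pics/side0.png

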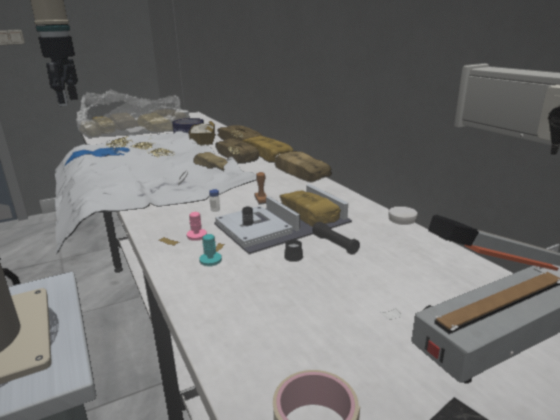

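View pics/wrist0.png

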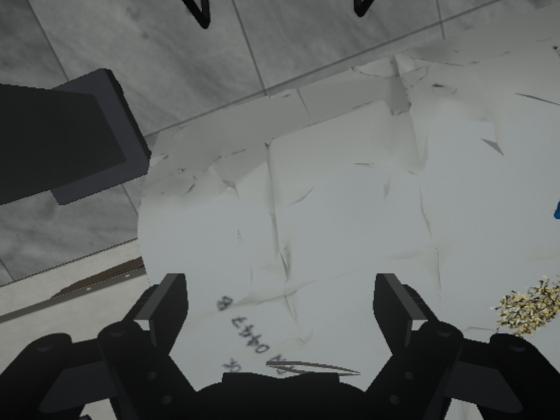

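The scene view has the jig near (268,215), the black pin knob at (249,223), the vial at (187,199), the stamp at (228,168), the loupe at (312,254) and the torch at (338,223). The pink and turquoise decoys are at (199,250) and (240,284). The side view has the knob at (247,215). The wrist camera looks elsewhere. I'll zoom in on both.

Run:
```python
import cv2
a=cv2.imread("pics/scene0.png")[145:275,170:370]; cv2.imwrite("pics/sc_z.png",cv2.resize(a,None,fx=4,fy=4,interpolation=cv2.INTER_CUBIC))
a=cv2.imread("pics/side0.png")[165:265,185:365]; cv2.imwrite("pics/si_z.png",cv2.resize(a,None,fx=4,fy=4,interpolation=cv2.INTER_CUBIC))
```

```text
(no output)
```

View pics/sc_z.png

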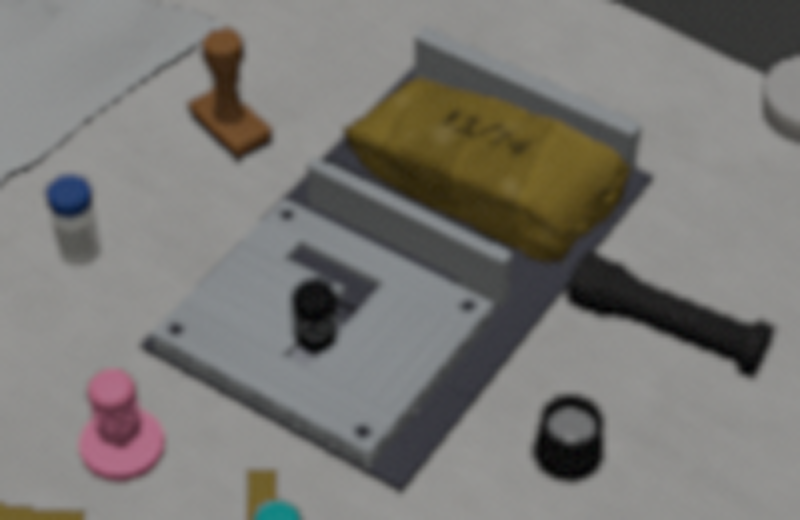

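View pics/si_z.png

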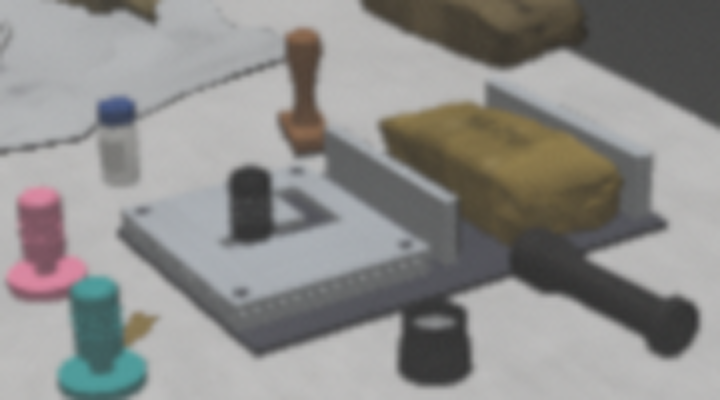

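```bash
cat > h.py <<'E'
import numpy as np
from cell import imaging, ctrl
C={}
def cam(n):
    if n not in C: C[n]=imaging.get_image(n)
    return C[n]
def ray(d,u,v,z):
    R=np.array(d["R"]);t=np.array(d["t"]); o=-R.T@t
    r=R.T@np.array([(u-d["cx"])/d["fx"],(v-d["cy"])/d["fy"],1]); return o+r*(z-o[2])/r[2]
def proj(d,X):
    p=np.array(d["R"])@np.array(X)+np.array(d["t"]); return np.array([d["fx"]*p[0]/p[2]+d["cx"],d["fy"]*p[1]/p[2]+d["cy"]])
E
python3 - <<'E'
from h import *
S=cam("scene");D=cam("side")
f=lambda u,v:(170+(u+.5)/4-.5,145+(v+.5)/4-.5)
g=lambda u,v:(185+(u+.5)/4-.5,165+(v+.5)/4-.5)
np.set_printoptions(precision=1,suppress=True)
def sh(l,pts,d,fn,z):
    P=[ray(d,*fn(*p),z)[:2] for p in pts]; print(l,P); return np.array(P)
a=sh("scr S",[(287,213),(175,328),(362,432),(467,305)],S,f,21.5)
b=sh("scr D",[(297,172),(142,211),(241,293),(405,244)],D,g,21.5)
for q in(a,b):
    m=q.mean(0); ux=(q[0]-q[1]+q[3]-q[2]); uy=q[1]-q[2]+q[0]-q[3]
    ax=np.arctan2(ux[1],ux[0]);ay=np.arctan2(uy[1],uy[0]); th=(ax+ay-np.pi/2)/2
    R=np.array([[np.cos(th),-np.sin(th)],[np.sin(th),np.cos(th)]])
    print("centre",m,"ang",np.degrees([ax,ay-np.pi/2]),"len",np.hypot(*ux)/2,np.hypot(*uy)/2,"origin",m-R@[-31,5])
sh("cover S",[(148,340),(370,460),(285,203),(497,300)],S,f,21.5)
sh("base S",[(402,490),(652,178)],S,f,6)
sh("base D",[(257,353),(667,222)],D,g,6)
sh("knobtop S",[(314,296)],S,f,61); sh("knobtop D",[(251,176)],D,g,61)
sh("slot corner outer S",[(380,283),(300,243),(288,260)],S,f,21.5)
sh("vial",[(79,255)],S,f,0);sh("vial",[(120,178)],D,g,0)
sh("vialtop",[(70,192)],S,f,52);sh("vialtop",[(117,105)],D,g,52)
sh("stamptop",[(225,38)],S,f,76);sh("stamptop",[(303,37)],D,g,76)
sh("jaw top S",[(315,165),(508,255)],S,f,46); sh("jaw D",[(330,130),(455,198)],D,g,46)
E
```

```text
scr S [array([563. , 201.3]), array([463. , 194.5]), array([470.5,  74. ]), array([570.6,  81.8])]
scr D [array([565.5, 204.2]), array([465.9, 199.1]), array([474. ,  78.6]), array([573.8,  86.5])]
centre [516.8 137.9] ang [4.2 3.6] len 100.29258372144359 120.26284133729668 origin [548. 135.]
centre [519.8 142.1] ang [3.7 3.9] len 99.95618344261119 119.40207433371653 origin [551.1 139.2]
cover S [array([448.3, 200.2]), array([459.4,  60.1]), array([568.1, 207.2]), array([583.3,  71.1])]
base S [array([463.3,  42.8]), array([725.7,  61.1])]
base D [array([466.1,  43.3]), array([731.2,  64.4])]
knobtop S [array([500.2, 128.2])]
knobtop D [array([504.3, 129. ])]
slot corner outer S [array([554.2, 128.3]), array([550.1, 181.1]), array([536.4, 178.3])]
vial [array([481.1, 286.5])]
vial [array([486.9, 297.4])]
vialtop [array([482. , 284.3])]
vialtop [array([486.1, 288.2])]
stamptop [array([607.8, 281.6])]
stamptop [array([607.8, 279.1])]
jaw top S [array([583.5, 196.9]), array([594.9,  73.5])]
jaw D [array([585.6, 198.8]), array([600. ,  77.9])]
```

The jig origin comes out near (549,137), with its yaw about 3.9°. The pin is at about (502,129). I'll move above and behind it at height and shut the fingers, so the wrist camera can refine this.

```bash
python3 -m inch '[0,4,0,-4,0,-3,0, 0,8,0,-8,0,-6,0, 0,12,0,-12,0,-9,0, 0,16,0,-16,0,-12,0, 0,20,0,-20,0,-15,0, 0,24,0,-24,0,-18,0, 0,28,0,-28,0,-20,0, 0,31,0,-32,0,-22,0, 0,33,0,-35,0,-23,0, 0,35,0,-37,0,-23.7,0, 0,36.1,0,-38.3,0,-23.7,0, 0,36.1,0,-38.3,0,-23.7,0]'
```

```text
clock: 1.45
eef_pos: [431.5, 124.2, 193.8]
tool_rot: [-1.573, -0.001, 0.06]
force: [-0.1, 0.6, -0.1]
width: 0.3
```

```bash
python3 -m inch '[0,0,0,0,0,0,0, 0,0,0,0,0,0,0, 0,0,0,0,0,0,0]'
python3 - <<'E'
from h import *
import cv2
for n in("wrist","scene"):
    cv2.imwrite(f"pics/{n}1.png",cam(n)["img"][:,:,::-1])
d=cam("wrist");print(-d["R"].T@d["t"],d["R"],ctrl.read_state())
E
```

```text
clock: 1.75
eef_pos: [429.7, 130.3, 193.7]
tool_rot: [-1.57, 0.0, 0.071]
force: [-0.4, -0.1, -0.0]
width: -0.1
[354.67047003 124.30977787 374.11773493] [[-0.07056205  0.99750686  0.00103376]
 [ 0.95237062  0.0670609   0.29747781]
 [ 0.29666683  0.02197516 -0.95472817]] {'clock': 1.85, 'qpos': array([-0.33326872,  0.34548067, -0.02997319,  2.05144977,  0.01453751,
        0.74495843,  1.26876061]), 'qd': array([ 0.00574289, -0.0007306 ,  0.00527617, -0.00047513,  0.00056391,
       -0.00033658,  0.00014836]), 'tau': array([ 6.42819051e-02, -3.70007944e+01,  2.02262811e-01, -1.56527835e+01,
        8.51003628e-03,  1.41113094e-03, -2.36065651e-03]), 'eef_pos': array([429.73925136, 129.95735468, 193.66549143]), 'tool_rot': array([-1.57054389e+00,  1.80537928e-04,  7.01242697e-02]), 'force': array([ 0.30874883, -0.42944319, -0.15307834]), 'torque': array([ 0.00384043,  0.01730929, -0.03476434]), 'width': -0.12338663619918615}
```

View pics/wrist1.png

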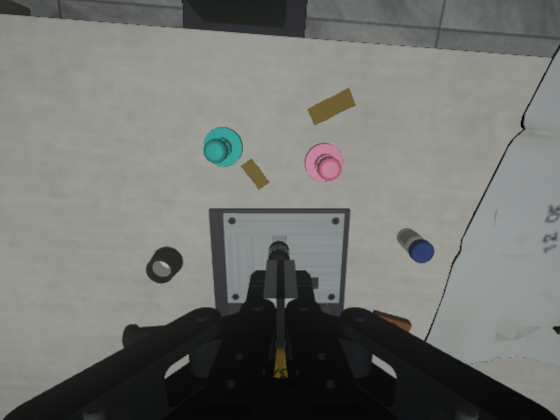

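The wrist view shows the cover plate with its screws at about (232,220), (335,220), (235,297) and (330,297). The fingertip sits just past the knob at (279,248).

Run:
```python
import cv2
a=cv2.imread("pics/wrist1.png")[195:315,195:365]; cv2.imwrite("pics/w1z.png",cv2.resize(a,None,fx=4,fy=4,interpolation=cv2.INTER_CUBIC))
```

```text
(no output)
```

View pics/w1z.png

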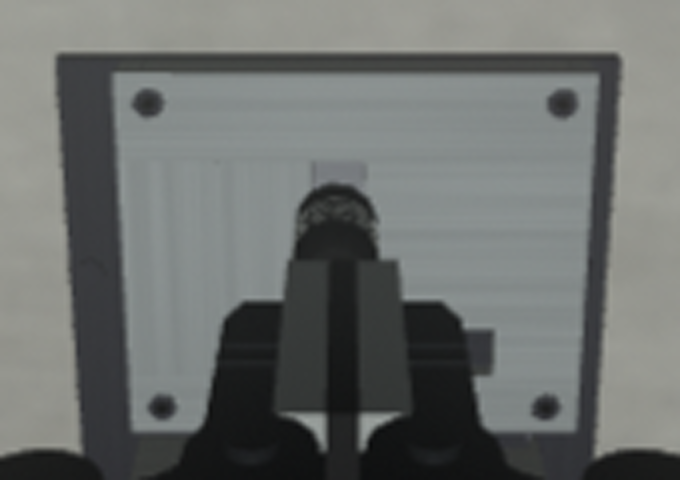

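Run:
```python
from h import *
np.set_printoptions(precision=1,suppress=True)
W=cam("wrist"); print(ctrl.read_state()["eef_pos"])
f=lambda u,v:(195+(u+.5)/4-.5,195+(v+.5)/4-.5)
q=np.array([ray(W,*f(*p),21.5)[:2] for p in [(545,406),(563,102),(148,102),(162,406)]])
m=q.mean(0); ux=(q[0]-q[1]+q[3]-q[2]); uy=q[1]-q[2]+q[0]-q[3]
ax=np.arctan2(ux[1],ux[0]);ay=np.arctan2(uy[1],uy[0])-np.pi/2; th=(ax+ay)/2
R=np.array([[np.cos(th),-np.sin(th)],[np.sin(th),np.cos(th)]]); o=m-R@[-31,5]
print(q,np.degrees([ax,ay]),np.hypot(*ux)/2,np.hypot(*uy)/2,"origin",o)
J=lambda p:R.T@(np.array(p)-o)
print("slot back l,r",[J(ray(W,*f(u,v),21.5)[:2]) for u,v in[(311,161),(367,161),(494,375),(494,330)]])
print("cover corners",[J(ray(W,*f(u,v),21.5)[:2]) for u,v in[(112,72),(599,72),(579,432),(131,432)]])
print("knob top lr edge",[J(ray(W,*f(u,v),61)[:2]) for u,v in[(294,250),(379,250),(336,222)]],"lower",[J(ray(W,*f(u,v),23)[:2]) for u,v in[(300,210),(376,210),(336,184)]])
```

```text
[429.8 129.8 193.7]
[[565.1 202.8]
 [465.1 196.3]
 [473.6  76.3]
 [573.4  83.2]] [3.8 4. ] 100.12266140633322 120.09868974126171 origin [550.6 136.8]
slot back l,r [array([-62.8,  -7.9]), array([-62.8,   8.5]), array([ 8.1, 48.5]), array([-7.5, 47.9])]
cover corners [array([-90., -65.]), array([-90.2,  75.1]), array([28.3, 76.1]), array([ 28.5, -65.2])]
knob top lr edge [array([-52.4, -11.6]), array([-52.4,  11. ]), array([-60.5,  -0.4])] lower [array([-47.9, -11.2]), array([-47.9,  11.3]), array([-56.1,  -0.6])]
```

The wrist fit puts the jig origin at (550.6,136.8) with yaw 3.9°, and the slot and cover edges agree to 0.5 mm. The pin is at jig x of about -47. I'll bring the shut fingers down behind it.

```bash
python3 -m inch '[0,2,0,-0.1,0,0,0, 0,3.6,1,-0.15,0,0,0, 0,3.6,4,-0.15,0,0,0, 0,3.6,7,-0.15,0,0,0, 0,3.6,10,-0.15,0,0,0, 0,3.6,12.5,-0.15,0,0,0, 0,3.6,14.5,-0.15,0,0,0, 0,3.6,15.5,-0.15,0,0,0, 0,3.6,16.2,-0.15,0,0,0, 0,3.6,16.2,-0.15,0,0,0, 0,3.6,16.2,-0.15,0,0,0, 0,3.6,16.2,-0.15,0,0,0]'
python3 - <<'E'
from h import *
import cv2
for n in("side","scene"):
    cv2.imwrite(f"pics/{n}2.png",cv2.resize(cam(n)["img"][150:290,160:360,::-1],None,fx=4,fy=4,interpolation=cv2.INTER_CUBIC))
E
```

```text
clock: 3.1
eef_pos: [466.8, 130.0, 32.5]
tool_rot: [-1.57, -0.002, 0.068]
force: [0.6, -0.3, 0.7]
width: 0.4
```

View pics/scene2.png

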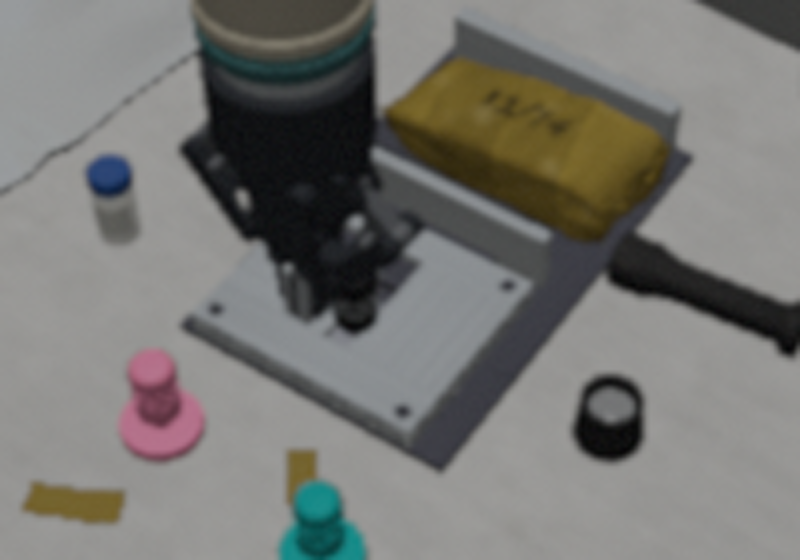

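View pics/side2.png

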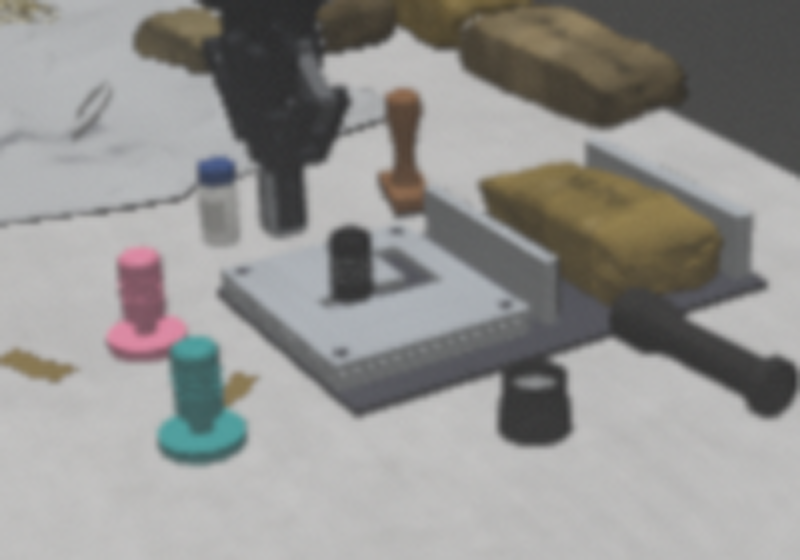

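The scene crop has the fingertip at (298,315) and the knob at (355,305). The side crop has the tip at (285,232) and the knob at (350,262). I'll check both against the projected TCP.

Run:
```python
from h import *
for n in("scene","side"):
    d=cam(n)
    for X in([466.8,130,32.5],[503.5,133.6,61],[503.5,133.6,23]): print(n,X,(proj(d,X)-[160,150])*4)
print(ctrl.read_state()["eef_pos"])
```

```text
scene [466.8, 130, 32.5] [310.06920685 348.14531797]
scene [503.5, 133.6, 61] [348.38677174 265.64469482]
scene [503.5, 133.6, 23] [351.05522532 312.51635126]
side [466.8, 130, 32.5] [287.00543043 297.45627183]
side [503.5, 133.6, 61] [344.66648542 231.81002416]
side [503.5, 133.6, 23] [348.29053781 295.87306176]
[466.45081569 129.89221593  32.19902915]
```

The tip shows about 30 mm higher than its projection. I'll take new pictures before trusting the height.

Run:
```python
from h import *
import cv2
o=[]
for n in("side","scene"):
    o.append(cv2.resize(cam(n)["img"][170:270,190:290,::-1],None,fx=4,fy=4,interpolation=cv2.INTER_CUBIC))
cv2.imwrite("pics/both3.png",np.hstack(o)); cv2.imwrite("pics/wrist3.png",imaging.get_image("wrist")["img"][:,:,::-1])
s=ctrl.read_state();print(s["clock"],s["eef_pos"],s["width"])
```

```text
3.45 [466.2333135  129.81934837  31.90041956] -0.29136151824744666
```

View pics/both3.png

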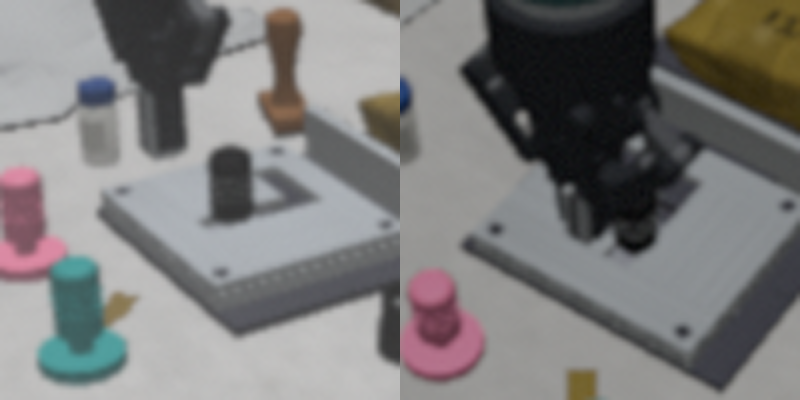

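View pics/wrist3.png

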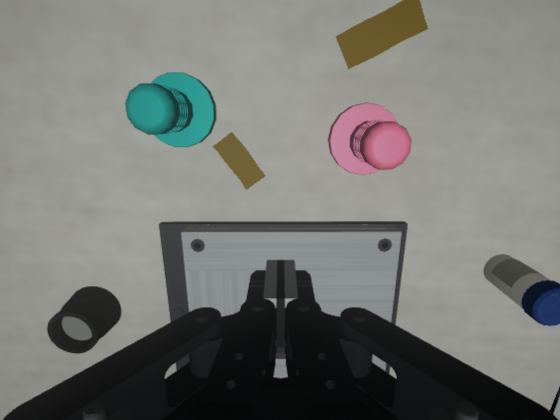

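Run:
```python
from h import *
np.set_printoptions(precision=1,suppress=True)
import cv2
P=lambda d: np.array([[d["fx"],0,d["cx"]],[0,d["fy"],d["cy"]],[0,0,1.]])@np.c_[d["R"],d["t"]]
S,D,W=cam("scene"),cam("side"),cam("wrist")
f=lambda u,v:np.array([190+u/4,170+v/4])
def tri(a,pa,b,pb):
    X=cv2.triangulatePoints(P(a),P(b),np.array(pa,float).reshape(2,1),np.array(pb,float).reshape(2,1)); return (X[:3]/X[3]).ravel()
print("tip S-D",tri(S,f(182,235),D,f(163,155)))
print("knob top",tri(S,f(635-400,180),D,f(231,155)))
for z in(0,20,32,50,62,70): print(z,"tip S",ray(S,*f(182,235),z),"D",ray(D,*f(163,155),z),"W",ray(W,280,261,z))
```

```text
tip S-D [463.2 127.2  68.7]
knob top [508.8 134.7  58.4]
0 tip S [499.8 166.1   0. ] D [522.6 278.9   0. ] W [491.5 130.9  -0. ]
20 tip S [488.1 154.6  20. ] D [506.4 235.5  20. ] W [482.  130.3  20. ]
32 tip S [481.2 147.8  32. ] D [496.7 209.5  32. ] W [476.3 129.9  32. ]
50 tip S [470.7 137.5  50. ] D [482.2 170.5  50. ] W [467.8 129.3  50. ]
62 tip S [463.7 130.6  62. ] D [472.5 144.4  62. ] W [462.1 128.9  62. ]
70 tip S [459.1 126.   70. ] D [466.  127.1  70. ] W [458.4 128.7  70. ]
```

The three views put the visible tip at about z = 66 and the state says 32. I'll check the earlier poses for the same offset.

Run:
```python
from h import *
import cv2
np.set_printoptions(precision=1,suppress=True)
S,D,W=cam("scene"),cam("side"),cam("wrist")
for d in(S,D,W): print("cam",-d["R"].T@d["t"])
print("start side: tcp",proj(D,[220.3,611.5,193.7]),"35 up",proj(D,[220,611,229]))
print("p1 scene: tcp",proj(S,[429.8,130,193.7]),"35 up",proj(S,[429.8,130,229]))
print("now wrist screws", [ray(W,u,v,21.5) for u,v in[(197,245),(385,245)]])
print("tcp in wrist",proj(W,[466.2,129.8,32]),proj(W,[466.2,129.8,67]))
a=cv2.imread("pics/side0.png")[0:130,0:130]; b=cv2.imread("pics/scene1.png")
p=proj(S,[429.8,130,193.7]).astype(int); b=b[max(0,p[1]-80):p[1]+50,p[0]-65:p[0]+65]; print("crop origin",p-[65,80])
cv2.imwrite("pics/cmp.png",np.hstack([cv2.resize(a,(520,520)),cv2.resize(b,(520,520))])[:, :][::1][:,:1040] if 0 else np.hstack([cv2.resize(a,(390,390)),cv2.resize(b,(390,390))]))
```

```text
cam [  58.7 -268.2  758.7]
cam [ 175.5 -651.8  429.1]
cam [391.1 124.1 212.1]
start side: tcp [ 72.8 121.9] 35 up [ 69.8 108.5]
p1 scene: tcp [218.7 193. ] 35 up [216.9 178.5]
now wrist screws [array([473.6,  76.3,  21.5]), array([465.4, 196.8,  21.5])]
tcp in wrist [281.  245.9] [281.2 272.9]
crop origin [153 113]
```

View pics/cmp.png

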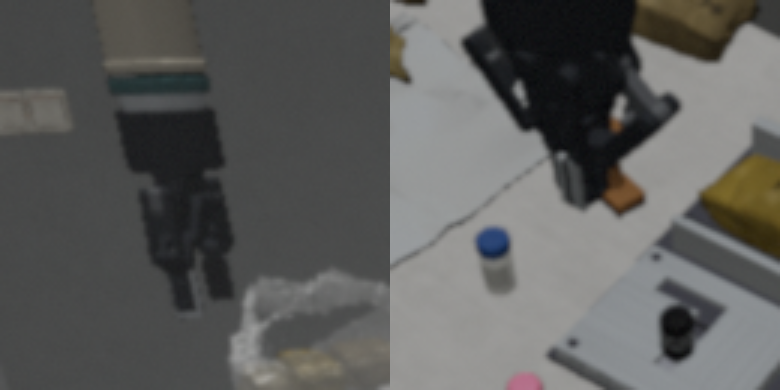

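The tip shows the same ~30 mm short of the reported TCP in every picture (~48 mm with the gripper open, where the pads stand 13 mm back). I'll measure one shared corner of the tip properly.

Run:
```python
from h import *
import cv2
o=[]
for n,(u,v) in dict(side=(230,200),scene=(238,218),wrist=(280,270)).items():
    im=cam(n)["img"][v-25:v+25,u-25:u+25,::-1]
    im=cv2.convertScaleAbs(im,alpha=1.8)
    o.append(cv2.resize(im,(260,260),interpolation=cv2.INTER_NEAREST))
cv2.imwrite("pics/tips.png",np.hstack(o))
```

```text
(no output)
```

View pics/tips.png

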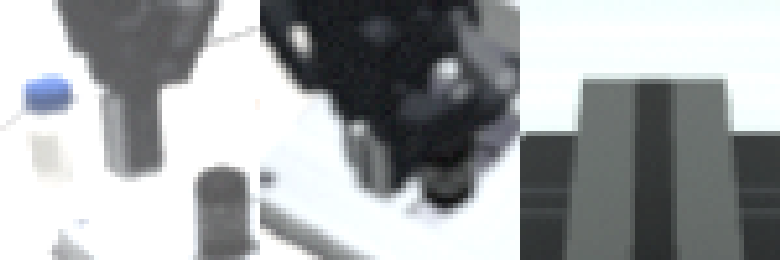

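Run:
```python
from h import *
from scipy.optimize import least_squares
np.set_printoptions(precision=1,suppress=True)
S,D,W=cam("scene"),cam("side"),cam("wrist")
s=ctrl.read_state();print(s["eef_pos"])
def solve(obs):
    r=least_squares(lambda X:np.concatenate([proj(d,X)-p for d,p in obs]),[466,130,60]); print(r.x,r.fun)
print("-x-y");solve([(S,(236.5,230.5)),(D,(229.6,209)),(W,(266.9,260))])
print("-x+y");solve([(S,(232.6,228.6)),(D,(225.4,207.3)),(W,(295,260))])
print("+x-y");solve([(S,(240.9,229.5)),(D,(236.2,207.1))])
```

```text
[466.1 129.8  31.7]
-x-y
[458.1 122.2  70.4] [ 0.1 -0.7 -1.5  1.2 -0.1  0.3]
-x+y
[457.6 135.8  69.3] [-1.3 -1.5  0.1  1.1 -0.3  0. ]
+x-y
[468.  114.8  74.2] [ 1.8 -2.2 -2.4  1.6]
```

The visible tip is at about (469,129,69), roughly 36 mm above what the state says, with the shut fingers about 14 mm thick. I trust the images for height. I'll descend in small steps and check force and pictures.

```bash
python3 -m inch '[0,0,0.4,0,0,0,0, 0,0,0.8,0,0,0,0, 0,0,0.8,0,0,0,0, 0,0,0.8,0,0,0,0]'; python3 -m inch '[0,0,0.1,0,0,0,0, 0,0,0.2,0,0,0,0, 0,0,0.3,0,0,0,0, 0,0,0.3,0,0,0,0]';  python3 -m inch '[0,0,0.1,0,0,0,0, 0,0,0.2,0,0,0,0, 0,0,0.2,0,0,0,0]'
python3 - <<'E'
from h import *
import cv2
o=[]
for n in("side","scene"):
    o.append(cv2.resize(cam(n)["img"][170:270,190:290,::-1],None,fx=4,fy=4,interpolation=cv2.INTER_CUBIC))
cv2.imwrite("pics/both4.png",np.hstack(o))
E
```

```text
clock: 4.45
eef_pos: [465.9, 129.7, 23.4]
tool_rot: [-1.571, 0.001, 0.068]
force: [-0.3, -0.5, -0.9]
width: -0.1
clock: 4.85
eef_pos: [466.0, 129.8, 20.6]
tool_rot: [-1.571, 0.0, 0.068]
force: [0.5, -0.0, 0.4]
width: -0.0
clock: 5.15
eef_pos: [466.0, 129.8, 18.6]
tool_rot: [-1.571, 0.0, 0.068]
force: [-0.2, -0.4, 0.4]
width: 0.0
```

View pics/both4.png

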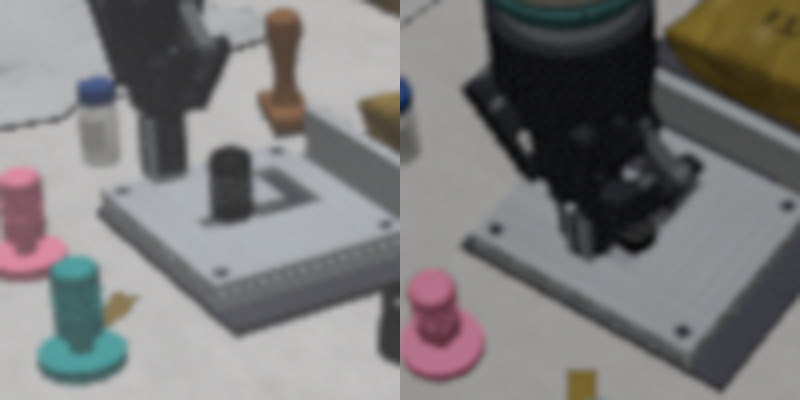

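The state now reads z = 18.6, below the cover top at 21.5, and there's no contact force. That confirms the images: the real tip is about 36 mm higher, so near z = 54. I'll go down another 17 mm.

```bash
python3 -m inch '[0,0,0.4,0,0,0,0, 0,0,0.8,0,0,0,0, 0,0,1.1,0,0,0,0, 0,0,1.4,0,0,0,0, 0,0,1.7,0,0,0,0, 0,0,1.7,0,0,0,0, 0,0,1.7,0,0,0,0]'
python3 - <<'E'
from h import *
import cv2
o=[]
for n in("side","scene"):
    o.append(cv2.resize(cam(n)["img"][170:270,190:290,::-1],None,fx=4,fy=4,interpolation=cv2.INTER_CUBIC))
cv2.imwrite("pics/both5.png",np.hstack(o))
d=cam("wrist");cv2.imwrite("pics/wrist5.png",d["img"][:,:,::-1])
E
```

```text
clock: 5.95
eef_pos: [466.0, 129.8, 1.6]
tool_rot: [-1.571, 0.0, 0.068]
force: [-0.2, -0.1, -0.0]
width: 0.1
```

View pics/both5.png

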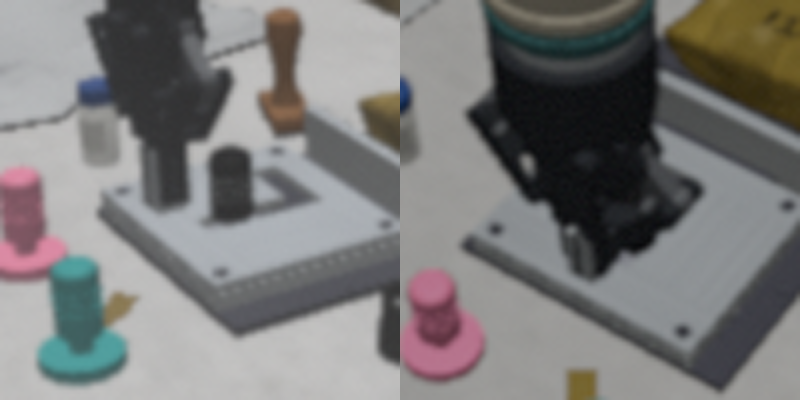

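View pics/wrist5.png

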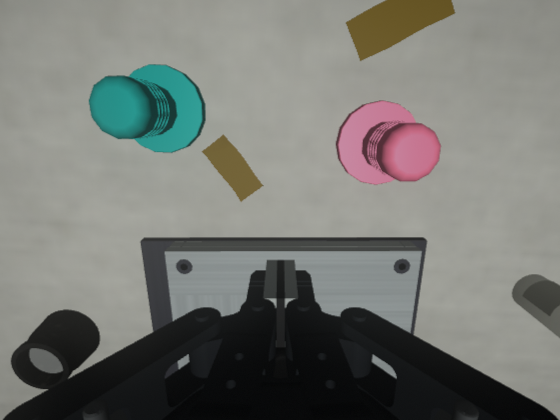

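The finger is behind the knob with a gap of about 12 mm (side crop: finger edge at 187, knob edge at 210), and the tip is below mid-knob. I'll push along +x slowly.

```bash
python3 -m inch '[0,0.5,0,0,0,0,0, 0,1.0,0,0,0,0,0, 0,1.3,0,0,0,0,0, 0,1.6,0,0,0,0,0, 0,1.9,0,0,0,0,0, 0,2.2,0,0,0,0,0, 0,2.5,0,0,0,0,0, 0,2.5,0,0,0,0,0]'; python3 -m inch '[0,0.3,0,0,0,0,0, 0,0.6,0,0,0,0,0, 0,0.9,0,0,0,0,0, 0,1.2,0,0,0,0,0, 0,1.5,0,0,0,0,0, 0,1.8,0,0,0,0,0, 0,2.0,0,0,0,0,0, 0,2.0,0,0,0,0,0]'
python3 - <<'E'
from h import *
import cv2
o=[]
for n in("side","scene"):
    o.append(cv2.resize(cam(n)["img"][155:255,200:300,::-1],None,fx=4,fy=4,interpolation=cv2.INTER_CUBIC))
cv2.imwrite("pics/both6.png",np.hstack(o))
E
```

```text
clock: 6.9
eef_pos: [491.7, 131.6, 1.7]
tool_rot: [-1.571, -0.001, 0.068]
force: [0.4, -0.4, 0.4]
width: -0.3
clock: 7.7
eef_pos: [511.6, 132.9, 1.7]
tool_rot: [-1.571, -0.001, 0.068]
force: [-0.3, 0.0, 0.1]
width: -0.2
```

View pics/both6.png

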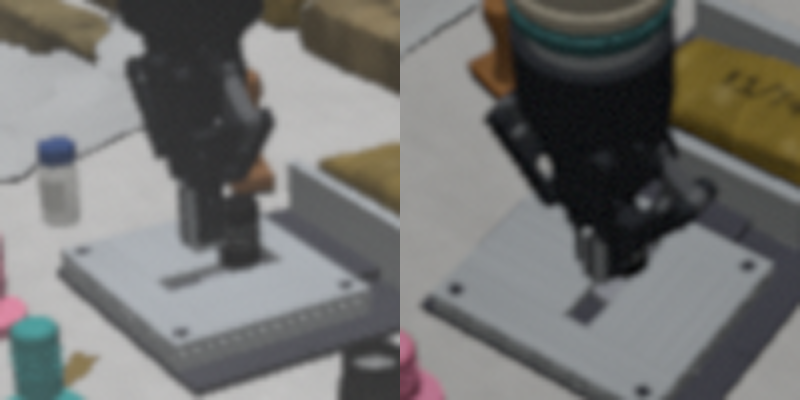

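The pin and jaw are moving together under almost no force. The pin is about 15 mm from the corner, so I'll continue gently.

```bash
python3 -m inch '[0,0.3,0,0,0,0,0, 0,0.6,0,0,0,0,0, 0,0.9,0,0,0,0,0, 0,1.2,0,0,0,0,0, 0,1.2,0,0,0,0,0]';python3 -m inch '[0,0.1,0,0,0,0,0, 0,0.2,0,0,0,0,0, 0,0.2,0,0,0,0,0]'
python3 - <<'E'
from h import *
import cv2
o=[]
for n in("side","scene"):
    o.append(cv2.resize(cam(n)["img"][155:255,200:300,::-1],None,fx=4,fy=4,interpolation=cv2.INTER_CUBIC))
cv2.imwrite("pics/both7.png",np.hstack(o))
d=cam("side"); R=np.array([[np.cos(.068),-np.sin(.068)],[np.sin(.068),np.cos(.068)]])
for x in(-4,0):
  for z in(23,61):
    print(x,z,[(proj(cam(n),np.r_[R@[x,0]+[550.6,136.8],z])-[200,155])*4 for n in("side","scene")])
E
```

```text
clock: 8.3
eef_pos: [523.0, 133.6, 1.7]
tool_rot: [-1.571, 0.0, 0.068]
force: [-2.2, -0.5, 0.3]
width: 0.2
clock: 8.6
eef_pos: [524.5, 133.7, 1.7]
tool_rot: [-1.571, 0.001, 0.068]
force: [-4.3, -0.9, 2.7]
width: 0.1
-4 23 [array([257.08301121, 256.85047466]), array([237.75158166, 241.02111731])]
-4 61 [array([254.65359031, 193.83142013]), array([236.58555156, 193.75073967])]
0 23 [array([263.30643305, 255.12893757]), array([241.95790616, 236.38076238])]
0 61 [array([260.9827065 , 192.20498059]), array([240.92355958, 189.07838876])]
```

View pics/both7.png

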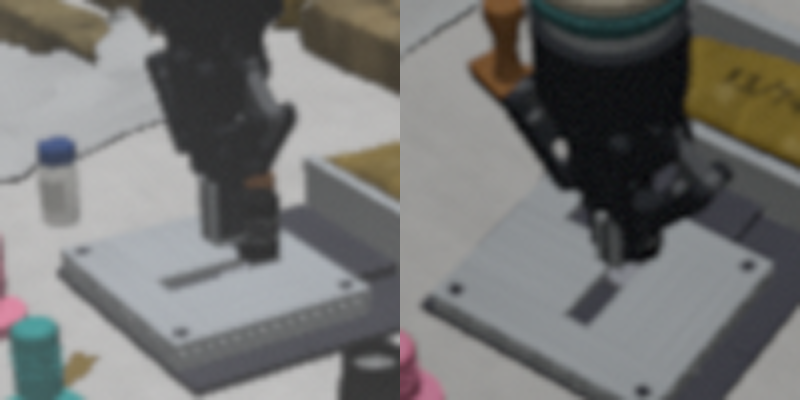

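The knob sits at about column 260 in the side crop, where the corner should project to 261–263. I'll nudge it until it reaches the stop.

```bash
python3 -m inch '[0,0.1,0,0,0,0,0, 0,0.1,0,0,0,0,0]';python3 -m inch '[0,0.1,0,0,0,0,0, 0,0.1,0,0,0,0,0]';python3 -m inch '[0,0.1,0,0,0,0,0, 0,0.1,0,0,0,0,0]'
```

```text
clock: 8.9
eef_pos: [526.0, 133.9, 1.7]
tool_rot: [-1.571, 0.0, 0.068]
force: [-4.1, -0.4, 3.6]
width: -0.1
clock: 9.1
eef_pos: [527.2, 133.9, 1.7]
tool_rot: [-1.571, -0.0, 0.068]
force: [-3.3, -0.9, 3.3]
width: 0.3
clock: 9.3
eef_pos: [528.2, 134.0, 1.7]
tool_rot: [-1.571, -0.0, 0.068]
force: [-2.6, -0.9, 3.1]
width: -0.1
```

```bash
python3 -m inch '[0,0.1,0,0,0,0,0, 0,0.1,0,0,0,0,0]';python3 -m inch '[0,0.1,0,0,0,0,0, 0,0.1,0,0,0,0,0]'
python3 - <<'E'
from h import *
import cv2
o=[]
for n in("side","scene"):
    o.append(cv2.resize(cam(n)["img"][155:255,200:300,::-1],None,fx=4,fy=4,interpolation=cv2.INTER_CUBIC))
cv2.imwrite("pics/both8.png",np.hstack(o))
E
```

```text
clock: 9.5
eef_pos: [529.2, 134.1, 1.7]
tool_rot: [-1.571, -0.0, 0.068]
force: [-3.2, -0.8, 2.2]
width: 0.4
clock: 9.7
eef_pos: [530.2, 134.2, 1.7]
tool_rot: [-1.571, -0.0, 0.068]
force: [-3.8, -0.6, 2.4]
width: -0.0
```

View pics/both8.png

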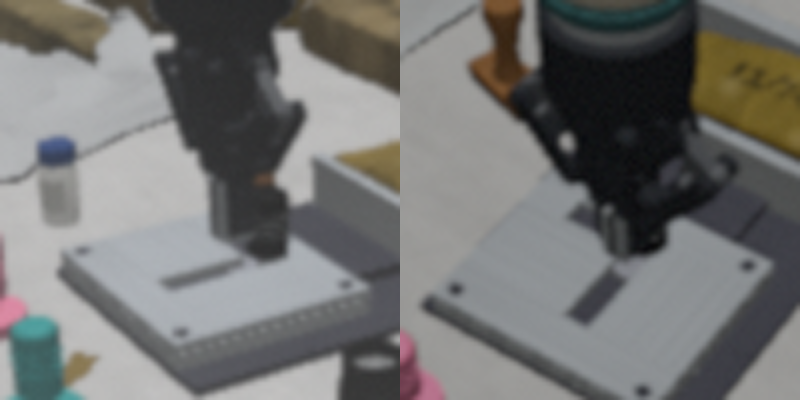

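```bash
python3 -m inch '[0,0.1,0,0,0,0,0, 0,0.1,0,0,0,0,0]';python3 -m inch '[0,0.1,0,0,0,0,0, 0,0.1,0,0,0,0,0]'
```

```text
clock: 10.0
eef_pos: [530.4, 134.2, 1.7]
tool_rot: [-1.571, 0.001, 0.068]
force: [-4.9, -0.5, 4.0]
width: -0.0
clock: 10.2
eef_pos: [530.5, 134.1, 1.6]
tool_rot: [-1.571, 0.003, 0.068]
force: [-6.4, -0.5, 6.3]
width: -0.3
```

At 6 N the state stalled, so the pin is at the stop in the corner. Now I'll back away, go round to the -y side and line up for the sideways push.

```bash
python3 -m inch '[0,-0.5,0,0,0,0,0, 0,-1.5,0,0,0,0,0, 0,-1.5,0,-1,0,0,0, 0,-1.5,0,-2.2,0,0,0, 0,-1.5,0,-3.2,0,0,0, 0,-0.5,0,-3.2,0,0,0, 0,0.8,0,-3.2,0,0,0, 0,2.0,0,-3.2,0,0,0, 0,2.0,0,-3.2,0,0,0, 0,2.0,0,-3.2,0,0,0]'
python3 - <<'E'
from h import *
import cv2
o=[]
for n in("side","scene"):
    o.append(cv2.resize(cam(n)["img"][155:255,200:300,::-1],None,fx=4,fy=4,interpolation=cv2.INTER_CUBIC))
cv2.imwrite("pics/both9.png",np.hstack(o))
E
```

```text
clock: 11.2
eef_pos: [554.2, 103.6, 1.5]
tool_rot: [-1.571, 0.0, 0.067]
force: [-0.8, -0.7, -0.3]
width: -0.3
```

View pics/both9.png

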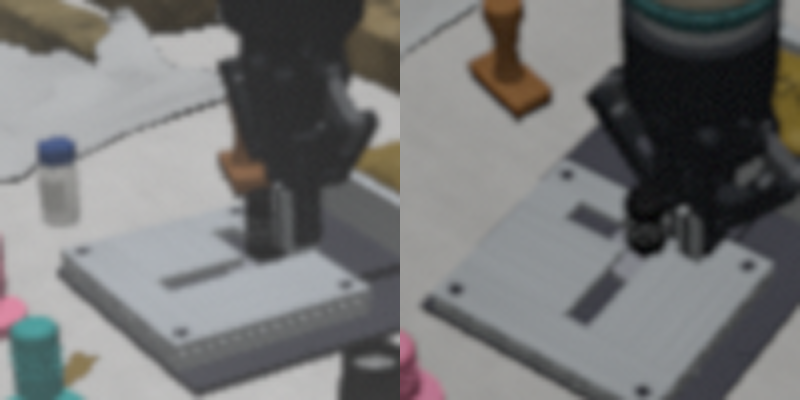

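The pin is alone in the corner (scene crop (645,225)) and the finger is just to its -y side at (690,230). Now the sideways push.

```bash
python3 -m inch '[0,0,0,0.5,0,0,0, 0,0,0,1.0,0,0,0, 0,0,0,1.3,0,0,0, 0,0,0,1.6,0,0,0, 0,0,0,1.9,0,0,0, 0,0,0,2.2,0,0,0, 0,0,0,2.5,0,0,0, 0,0,0,2.5,0,0,0]'; python3 -m inch '[0,0,0,0.3,0,0,0, 0,0,0,0.6,0,0,0, 0,0,0,0.9,0,0,0, 0,0,0,1.2,0,0,0, 0,0,0,1.5,0,0,0, 0,0,0,1.8,0,0,0, 0,0,0,2.1,0,0,0, 0,0,0,2.1,0,0,0]'
python3 - <<'E'
from h import *
import cv2
o=[]
for n in("side","scene"):
    o.append(cv2.resize(cam(n)["img"][155:255,200:300,::-1],None,fx=4,fy=4,interpolation=cv2.INTER_CUBIC))
cv2.imwrite("pics/both10.png",np.hstack(o))
E
```

```text
clock: 12.1
eef_pos: [552.4, 129.5, 1.7]
tool_rot: [-1.57, -0.0, 0.069]
force: [1.0, -0.2, -0.4]
width: 0.0
clock: 12.9
eef_pos: [551.0, 150.5, 1.7]
tool_rot: [-1.57, -0.0, 0.069]
force: [-0.4, -0.1, 0.5]
width: 0.1
```

View pics/both10.png

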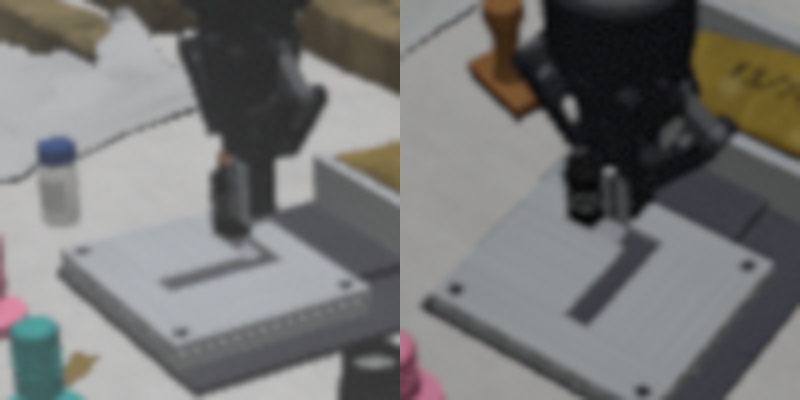

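The pin is well along the short leg, at about y = 33. I'll continue with small nudges to the end stop.

```bash
python3 -m inch '[0,0,0,0.3,0,0,0, 0,0,0,0.6,0,0,0, 0,0,0,0.6,0,0,0]';python3 -m inch '[0,0,0,0.1,0,0,0, 0,0,0,0.1,0,0,0]';python3 -m inch '[0,0,0,0.1,0,0,0, 0,0,0,0.1,0,0,0]';python3 -m inch '[0,0,0,0.1,0,0,0, 0,0,0,0.1,0,0,0]'
```

```text
clock: 13.3
eef_pos: [550.8, 154.7, 1.9]
tool_rot: [-1.572, -0.0, 0.067]
force: [0.0, -3.1, 1.4]
width: 0.1
clock: 13.5
eef_pos: [550.8, 155.0, 2.0]
tool_rot: [-1.572, -0.0, 0.067]
force: [-0.0, -4.3, 4.1]
width: 0.1
clock: 13.7
eef_pos: [550.8, 155.3, 2.1]
tool_rot: [-1.573, -0.0, 0.066]
force: [0.6, -5.7, 5.9]
width: 0.3
clock: 13.9
eef_pos: [550.9, 155.5, 2.2]
tool_rot: [-1.574, -0.0, 0.066]
force: [-0.9, -7.6, 5.9]
width: 0.3
```

The motion stalled at 6–8 N, which suggests the end stop. I'll back off in -y, raise the tool, move clear and check.

```bash
python3 -m inch '[0,0,0,-0.6,0,0,0, 0,0,0,-2,0,0,0, 0,0,0,-3.5,0,0,0, 0,0,-2,-4,0,0,0, 0,0,-5,-4,0,0,0, 0,0,-9,-4,0,0,0, 0,0,-13,-4,0,0,0, 0,-3,-17,-4,0,0,0, 0,-7,-19,-5,0,0,0, 0,-11,-19,-7,0,0,0, 0,-13,-19,-8,0,0,0, 0,-13,-19,-8,0,0,0]'; python3 -m inch '[0,0,0,0,0,0,0, 0,0,0,0,0,0,0]'
python3 - <<'E'
from h import *
import cv2
for n in("scene","side"): cv2.imwrite(f"pics/{n}11.png",cv2.resize(cam(n)["img"][145:275,170:370,::-1],None,fx=4,fy=4,interpolation=cv2.INTER_CUBIC))
cv2.imwrite("pics/wrist11.png",cam("wrist")["img"][:,:,::-1])
E
```

```text
clock: 15.1
eef_pos: [422.5, 67.2, 191.8]
tool_rot: [-1.572, 0.003, 0.065]
force: [0.4, 0.4, 0.2]
width: 0.1
clock: 15.3
eef_pos: [427.3, 70.2, 191.7]
tool_rot: [-1.57, -0.001, 0.068]
force: [0.4, 0.1, 0.4]
width: -0.1
```

View pics/scene11.png

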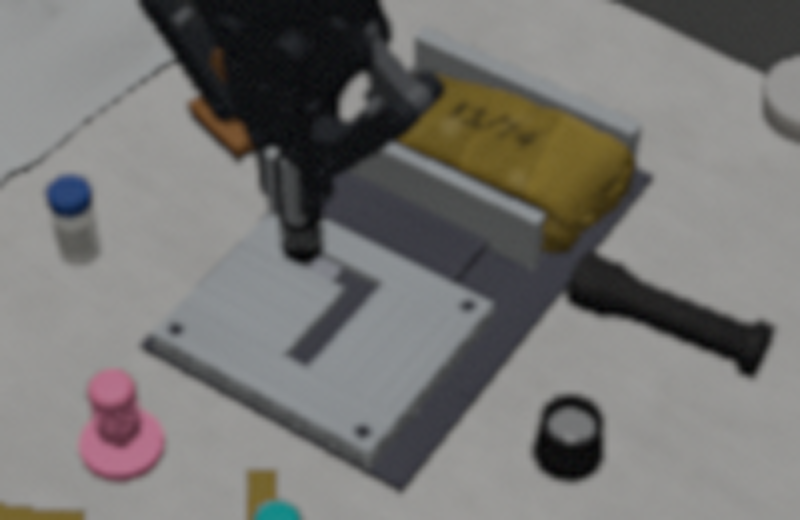

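View pics/side11.png

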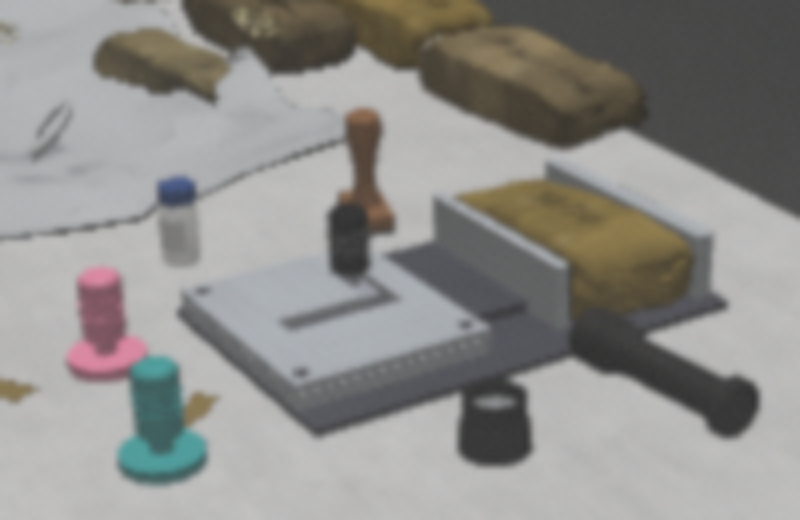

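View pics/wrist11.png

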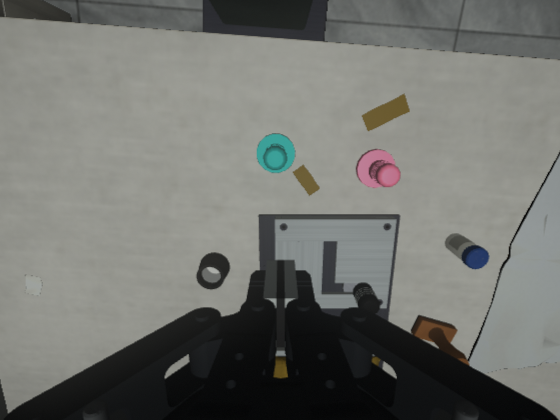

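Run:
```python
from h import *
import cv2
np.set_printoptions(precision=1,suppress=True)
S,D,W=cam("scene"),cam("side"),cam("wrist")
R=np.array([[np.cos(.068),-np.sin(.068)],[np.sin(.068),np.cos(.068)]])
O=dict(side=[551.1,139.2],scene=[548,135],wrist=[550.6,136.8])
f=lambda u,v:(170+(u+.5)/4-.5,145+(v+.5)/4-.5)
J=lambda n,u,v,z:R.T@(ray(cam(n),u,v,z)[:2]-O[n])
print("expected px of pin home bottom/top:")
for n in O:
    for y in(34,40):
        X=R@[0,y]+O[n]
        a=[proj(cam(n),[*X,z]) for z in(23,61)]
        print(n,y,a if n=="wrist" else [((p-[170,145])*4) for p in a])
print("side top",J("side",*f(349,212),61),"side jaw top-right/left back",J("side",*f(568,265),46),J("side",*f(437,195),46))
a=W["img"][190:330,250:420,::-1]; cv2.imwrite("pics/w11z.png",cv2.resize(a,None,fx=4,fy=4,interpolation=cv2.INTER_CUBIC))
s=ctrl.read_state(); print(s["force"],s["clock"])
```

```text
expected px of pin home bottom/top:
side 34 [array([352.4, 272.7]), array([349.6, 211.3])]
side 40 [array([347.3, 269.2]), array([344.5, 208. ])]
scene 34 [array([310.4, 254.5]), array([307.8, 207. ])]
scene 40 [array([301.5, 249.9]), array([298.7, 202.4])]
wrist 34 [array([355.2, 289.4]), array([362.8, 307. ])]
wrist 40 [array([360.1, 289.4]), array([368.2, 307. ])]
side top [-0.4 35.7] side jaw top-right/left back [ 77.9 -66.6] [73.7 61.6]
[0.5 0.3 0.7] 15.6
```

View pics/w11z.png

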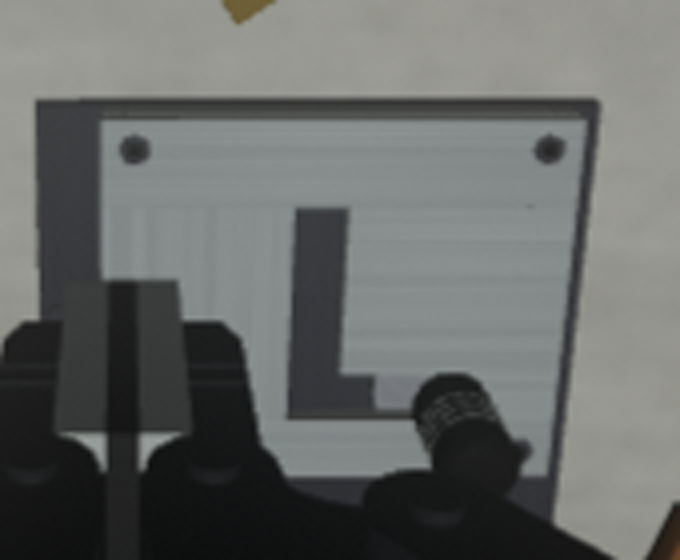

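The pin reads as home: scene bottom (302,245) against (301.5,250) expected, and the wrist view gives y of about 41–42. The side view is 1–2 mm short, but it had a similar bias at the start. My rough jaw pixels gave only about 34 mm of travel, so I'll compare before and after more carefully.

Run:
```python
from h import *
import cv2
a=cv2.imread("pics/side0.png")[185:265,255:355]; b=cam("side")["img"][185:265,255:355,::-1]
cv2.imwrite("pics/jaw.png",np.hstack([cv2.resize(x,(400,320),interpolation=cv2.INTER_CUBIC) for x in(a,b)]))
R=np.array([[np.cos(.068),-np.sin(.068)],[np.sin(.068),np.cos(.068)]])
np.set_printoptions(precision=0,suppress=True)
for q in(0,40):
    print(q,[((proj(cam("side"),np.r_[R@[x,y]+[551.1,139.2],z])-[255,185])*4) for x,y,z in[(42+q,-65,46),(42+q,-65,8),(30+q,-65,46),(42+q,65,46)]])
```

```text
0 [array([170., 118.]), array([170., 182.]), array([151., 123.]), array([47., 43.])]
40 [array([231., 101.]), array([230., 164.]), array([213., 106.]), array([104.,  29.])]
```

View pics/jaw.png

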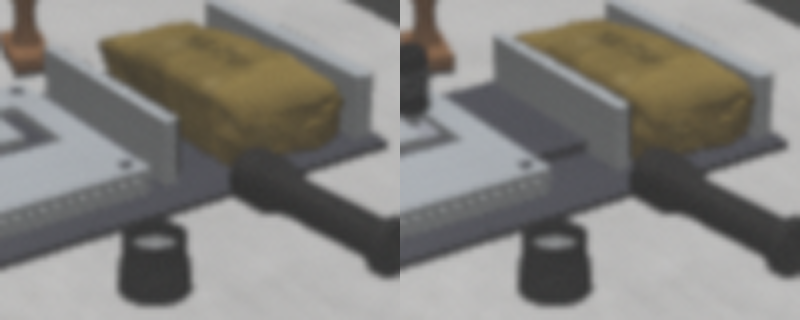

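The jaw's right edge is now at column 229 of the crop, and a closed jaw should be at 231, so it is closed with the parcel at the fence. The jaw simply started about 5 mm in. The loupe and torch haven't moved, and the robot is clear at zero force.

Run:
```python
from cell import finish_job
print(finish_job())
```

```text
the job is handed in; nothing more can be done
None
```

I pushed the gate pin to the slot corner, then along the short leg to its far end, and handed the job in with the jaw closed on the parcel. I used shut fingertips and pushed only, at no more than about 8 N. The arm then backed off, and I handed in at about 16 s on the robot's clock.

**Pin:** The push stalled at a firm stop at both the corner and the far end. The final pictures put the pin at about y = 40–42 mm in the scene and wrist views. The side view read about 36–39 mm, but that view also read low before I moved anything.

**Jaw and parcel:** In the side view, the jaw's edge is within about 1 mm of where a closed jaw should be, and the parcel is up against the fence. My first rough estimate of the jaw's travel was only about 34 mm. A before-and-after comparison suggests the jaw started about 5 mm in.

**Other objects:** The loupe and torch match the before picture. The vial and stamp looked in place, but I did not measure them.

**Fingertip height:** The visible fingertip sat about 36 mm behind the reported TCP. I went by the images, and moving below the cover's height in the robot's readings without any contact force confirmed it.

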